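# Centre a finial on the finishing turntable

### The job

The pale turned finial stands off-centre on the small finishing turntable; with light taps of the fingertips low against its foot, nudge it until it stands upright in the middle, its foot wholly inside the smallest engraved ring, so that it will run true for lacquering. It is top-heavy and wobbly: never grip, lift or press down on it, and do not tip it or knock it off. Leave everything else on the bench where it is, and draw the hand back clear when done.

Things in the scene. Friction and masses are not known exactly. Their poses are not given: they have to be found in the camera images.
- finial: the pale turned finial, loose, 60 mm tall, about 80 g. From below: foot disc, its widest part, diameter 50 mm at 4 to 13 mm above its underside (bevelled below to a 25 mm standing circle); neck of diameter 18 mm at 19 to 22 mm; bulb of diameter 40 mm at 34 to 39 mm; small button on top. Pushed at the foot it slides, at the bulb it tips. Origin: centre of its underside, z up its axis
- turntable_centre (a point): centre of the turntable's flat top face, on its axis, 90 mm above the bench; z up. The head is an aluminium disc of diameter 170 mm, 10 mm thick, with three dark flush rings of mean diameter 64, 110 and 154 mm. It turns freely about the upright axis with slight drag (how far it is turned does not matter); its green foot, diameter 120 mm, is fixed to the bench
- stained_finial_a: bystander: finished dark-stained finial of the same shape, diameter 50 mm, 60 mm tall, standing on the bench. Origin: centre of its underside
- stained_finial_b: bystander: a second dark-stained finial, same shape and size, standing on the bench. Origin: centre of its underside
- lacquer_tin: bystander: closed round tin with a green band, diameter 74 mm, 80 mm tall, standing on the bench. Origin: centre of its underside
- wax_jar: bystander: amber glass jar with a steel cap, diameter 64 mm, 60 mm tall, standing on the bench. Origin: centre of its underside
- brush: bystander: flat lacquer brush lying on the bench beyond the turntable, 175 mm long, 42 mm wide, 14 mm thick. Origin: on its underside, about 95 mm from the handle's end; x points to the bristles
- sanding_block: bystander: cork sanding block, 110 x 65 x 34 mm, lying on the bench. Origin: centre of its underside
- mallet: bystander: joiner's wooden mallet lying on its side, 270 mm long, head 55 x 110 x 66 mm. Origin: under the handle, 110 mm from the middle of the head; x points to the head
Not all that is in view belongs to the job. Leave any blue or yellow look-alike of the finial alone.

How it is judged:
At the end, for the whole second after the job is handed in: The pale finial stands upright (within 0.05 rad) and at rest on the turntable's top face, its axis within 7 mm of the turntable's axis (foot wholly inside the smallest ring), and every bystander is within 15 mm of where it stood (horizontal distance between finial and turntable_centre below 0.007 m and z of finial in the frame of turntable_centre between -0.003 and 0.003 m and angle between finial's own z axis and vertical below 0.05 rad and linear speed of finial below 0.01 m/s and angular speed of finial below 0.1 rad/s and distance of each of stained_finial_a, stained_finial_b, lacquer_tin, wax_jar, brush, sanding_block, mallet from where it was at the start of the episode below 0.015 m); the robot touches nothing.
It fails at once if the pale finial is tipped by more than 0.3 rad (angle between finial's own z axis and vertical above 0.3 rad).
It fails at once if the pale finial is lifted more than 9 mm off the turntable (z of finial in the frame of turntable_centre above 0.009 m).
It fails at once if the pale finial is knocked off the turntable (z of finial in the frame of turntable_centre below -0.01 m).
It fails at once if the hand grips, presses or strikes the pale finial with more than 6 N (contact force between any of the fingers, the arm and finial above 6 N).
It fails at once if a bystander is moved more than 15 mm (distance of any of stained_finial_a, stained_finial_b, lacquer_tin, wax_jar, brush, sanding_block, mallet from where it was at the start of the episode above 0.015 m).
It also fails if it takes over 51 s, if anything falls off the work surface, if the arm or the gripper's body presses on something with over 40 N, if the wrist force passes 120 N, or if a joint passes its speed limit or range.

### The arm

A 6-joint arm with a two-finger parallel gripper is mounted at the origin on the work surface. World frame = base frame: x ahead of the robot, y to its left, z up, the work surface at z = 0. Lengths are in m, angles in rad, forces in N, time in s.
With the tool pointing down it reaches from about 0.275 to 0.725 m from the base axis. Payload 15.9 kg.
Tool frame: the origin (TCP) lies midway between the tips of the shut fingers; the grasp point (between the pads) lies 19 mm behind it; z points along the fingers, y is the direction in which the jaws open and shut (so a half turn about z gives the same grasp; the last joint's range is limited). The gripper opens to 85 mm and grips with 20 to 120 N. Pads are 22 mm wide; open, the fingers measure 114 mm over their backs; the gripper's body (76 mm by 85 mm) begins 54 mm behind the grasp point. The pads swing forward as they close: fully open they stand 13 mm farther back than shut.
Start: joints at [-1.234, 0.213, -0.034, 1.323, 0, 1.571], TCP at [0.165, -0.472, 0.231] pointing down, gripper open.
Joint ranges: [-2.98, 2.98], [-0.74, 1.72], [-1.14, 1.35], [-2.1, 2.04], [-1.57, 1.44], [-3.14, 3.14]. Speed limits (rad/s): [1.89, 1.89, 2.39, 2.57, 3.14, 3.14].

### API

Orientations are given as a rotation vector (axis times angle).
In Python, from bench import * gives the robot as it stands.
- The arm moves only by the tool send_rows, never from a script. Its argument "series" is a list of rows, each a list of 7 numbers: the finger opening in m, from 0 to 0.0854, then the shift along the world's x, y, z in m, then the turn, a rotation vector about the world's x, y, z in degrees. A call has 1 to 10 rows; each row is the pose to reach, as a shift and turn from the pose measured when the call began; what a row does not reach only later rows make up. A row lasts 1/8 s, in which the tool goes at most 62.5 mm and 10.7 degrees, less where a joint would pass 70% of its speed; a pose out of reach is approached as far as the arm can. A call with a gripper value outside its range is refused whole. The fingers move at their own pace and stop on an object; "grip_force" is the grip in N (left out, the last holds). Time passes only in rows, so rows that repeat a pose let the fingers close. It gives the time, the measured TCP pose, the force and the opening at its end, in the units of the state.
- read_state(): the state, without advancing time (a new reading comes with each control period).
- get_image(name): name is "scene" or "top"; returns the picture (420x560x3 uint8, blue, green, red); there is no depth.
- camera_params(name): a dict with "K" (3x3 intrinsics, pixels), "dist" ([k1, k2, p1, p2, k3] as OpenCV has them; the pictures are not rectified), "xyz" and "orientation" of the camera in the world. Camera axes: x right, y up, looking along -z (the intrinsics and any distortion apply to the point x, -y, -z); pixel columns grow to the right and rows downward; lengths in m; the calibration is good to about 2 mm. A picture is of the moment at which its call begins. camera_params takes no time and is no camera call.
- sign_off(): hands the job in, once; it reports no verdict.
The state is a dict: "time": time; "joint_pos": joint angles; "joint_velocities": joint speeds; "joint_torque": joint torques, N m; "tcp_pos": TCP position; "tcp_rot": TCP orientation; "ft_force": force on the tool from outside, world axes, zero at the start; "moment": the same for the moment, N m; "finger_gap": finger opening in m.
Only numpy, scipy, OpenCV 4.12 (cv2) and the standard library are available. Lean on these libraries where they do the work, as an engineer would, in place of code of your own. Each camera call takes 0.05 s, during which the arm holds its last target. There are 200 camera calls.

## Working session

There is one attempt and no reset: what is moved stays moved. The work goes in short steps, Python scripts to look and compute and a tool call to move; the robot and the scene stay as the last step left them, time stands still between calls to the robot, and variables do not carry over. Pictures are saved under pics/ and viewed, about 8 in all and at most 12, crops included, and the job is handed in when it is done.

Besides the shell and the picture viewer there is one more tool, called by a JSON object that holds its "name" and its "arguments", one argument or row to a line. send_rows: Moves the arm, as the interface text tells. Its arguments: {"type":"object","properties":{"series":{"type":"array"},"grip_force":{"type":"number"}},"required":["series"]}

```bash
mkdir -p pics; python3 - <<'E'
from bench import *
import cv2
for n in("scene","top"):
    cv2.imwrite(f"pics/{n}0.png",get_image(n)); print(n,camera_params(n))
print(read_state())
E
```

```text
scene {'K': array([[443.86967695,   0.        , 281.68798592],
       [  0.        , 443.86967695, 211.02021593],
       [  0.        ,   0.        ,   1.        ]]), 'dist': array([-0.05454057,  0.        ,  0.        ,  0.        ,  0.        ]), 'xyz': array([1.3831102 , 0.38736396, 0.97864726]), 'orientation': array([0.51179914, 0.82061185, 1.91777705])}
top {'K': array([[433.41809611,   0.        , 283.96401637],
       [  0.        , 433.41809611, 215.46320404],
       [  0.        ,   0.        ,   1.        ]]), 'dist': array([0.04310671, 0.        , 0.        , 0.        , 0.        ]), 'xyz': array([ 0.3098633 , -0.07542892,  1.16303492]), 'orientation': array([ 0.15188658, -0.12041304, -1.53943005])}
{'time': 0.1, 'joint_pos': array([-1.23400193e+00,  2.13298188e-01, -3.49488676e-02,  1.32347213e+00,
       -3.80630083e-05,  1.57079398e+00]), 'joint_velocities': array([-0.00078577, -0.00271977,  0.00200637, -0.00084042,  0.00123387,
       -0.00100762]), 'joint_torque': array([ 1.75088626e-03, -6.87247610e+01,  4.87806165e+01,  1.22177126e-02,
        6.83360577e-05, -4.09306338e-06]), 'tcp_pos': array([ 0.16512964, -0.47165445,  0.23088886]), 'tcp_rot': array([-3.09626249e+00, -5.26390825e-01,  3.01815814e-04]), 'ft_force': array([-0.0454964 ,  0.64223861, -0.24403138]), 'moment': array([-0.00997351,  0.00164464,  0.07520163]), 'finger_gap': 0.08520479922640031}
```

View pics/scene0.png

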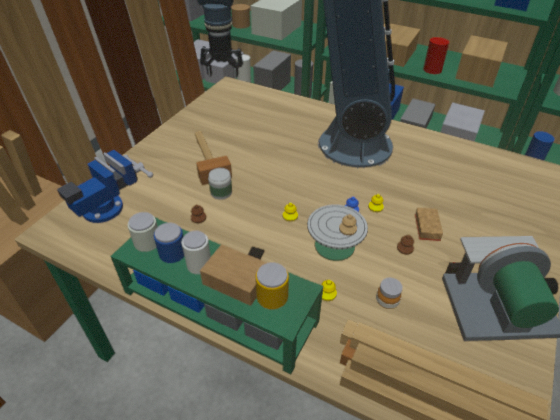

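View pics/top0.png

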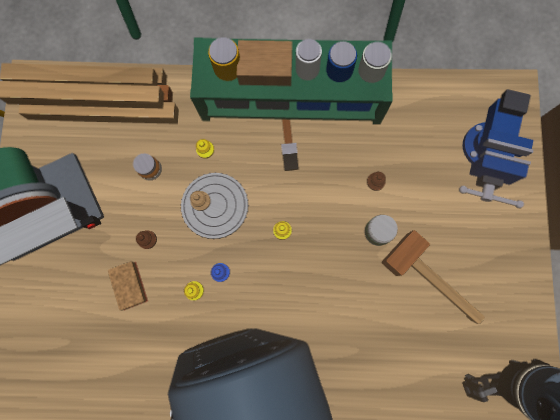

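The top view looks along roughly +x upward, with the turntable near (215,205) and the pale finial near (200,200). In the scene view the table is near (337,226) and the finial near (349,224). Next I'll measure both.

```bash
cat > h.py <<'E'
import numpy as np, cv2
from bench import *
from scipy.spatial.transform import Rotation as R
def cam(n):
    p=camera_params(n); return p["K"],p["dist"],np.array(p["xyz"]),R.from_rotvec(p["orientation"]).as_matrix()
def onplane(n,px,z):
    K,d,c,M=cam(n); u=cv2.undistortPoints(np.float64(px).reshape(-1,1,2),K,d)[:,0]
    r=np.c_[u[:,0],-u[:,1],-np.ones(len(u))]@M.T
    return c+r*((z-c[2])/r[:,2])[:,None]
def proj(n,P):
    K,d,c,M=cam(n); q=(np.atleast_2d(P)-c)@M*[1,-1,-1]
    return cv2.projectPoints(q,np.zeros(3),np.zeros(3),K,d)[0][:,0]
def circ(c,r,z,n=90):
    a=np.linspace(0,2*np.pi,n,endpoint=False); return np.c_[c[0]+r*np.cos(a),c[1]+r*np.sin(a),np.full(n,z)]
def crop(n,im,x0,y0,x1,y1,s,f):
    cv2.imwrite(f,cv2.resize(im[y0:y1,x0:x1],None,fx=s,fy=s,interpolation=cv2.INTER_CUBIC))
E
python3 - <<'E'
from h import *
a=cv2.imread("pics/top0.png");b=cv2.imread("pics/scene0.png")
A=cv2.resize(a[165:245,170:260],None,fx=6,fy=6,interpolation=cv2.INTER_CUBIC)[:, :400*2]
B=cv2.resize(b[195:265,295:385],None,fx=6,fy=6,interpolation=cv2.INTER_CUBIC)
cv2.imwrite("pics/a.png",A);cv2.imwrite("pics/b.png",B)
for n,im in(("top",a),("scene",b)):
    hsv=cv2.cvtColor(im,cv2.COLOR_BGR2HSV)
    (x,y,w,h)=(170,165,90,80) if n=="top" else (295,200,90,50)
    m=np.uint8(hsv[y:y+h,x:x+w,1]<60)*255
    print(n,[ (k[0],k[1],k[2],k[3]) for k in [cv2.boundingRect(m)]])
    cs=cv2.findContours(cv2.morphologyEx(m,cv2.MORPH_CLOSE,np.ones((3,3))),0,1)[0]; c=cv2.convexHull(max(cs,key=cv2.contourArea)).reshape(-1,2)+[x,y]
    P=onplane(n,c,.09)[:,:2]; (cx,cy),r=cv2.minEnclosingCircle(np.float32(P)); 
    s=np.linalg.lstsq(np.c_[2*P,np.ones(len(P))],(P**2).sum(1),rcond=None)[0]
    print(cx,cy,r,s[:2],np.sqrt(s[2]+s[:2]@s[:2]))
    c0=hsv[224,349] if n=="scene" else hsv[200,200]; print("finial hsv",c0)
E
```

```text
top [(11, 7, 68, 67)]
0.5210925340652466 0.1263676881790161 0.08588529378175735 [0.52094222 0.12645052] 0.08512839429322029
finial hsv [ 16 110 153]
scene [(12, 0, 61, 50)]
0.5030504465103149 0.13554547727108002 0.11016582697629929 [0.51202838 0.12918119] 0.09305296406546243
finial hsv [ 19 110 157]
```

View pics/a.png

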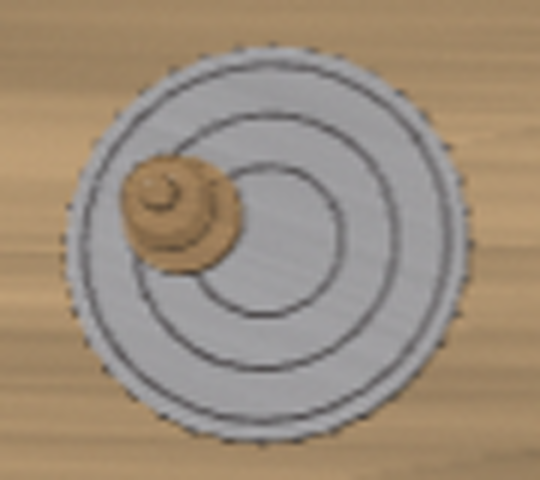

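View pics/b.png

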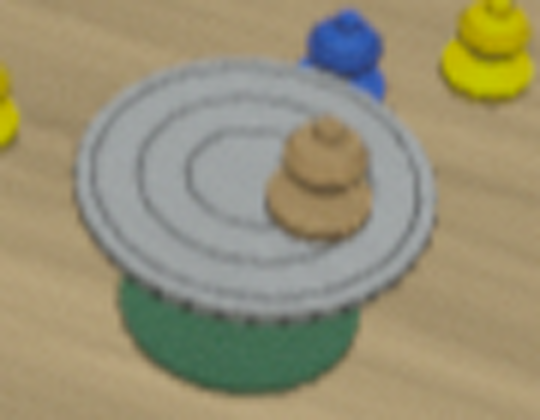

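Top-view table fit: centre (0.521, 0.126), radius 85.1 mm against a nominal 85. The finial is offset to the left and slightly up, with its foot arc visible at lower right (crop ~(184,216), /6). Next I'll fit the foot circle.

```bash
cat >> h.py <<'E'
from scipy.optimize import least_squares
C=np.array([.5209,.1265])
def foot(n,im):
    "fixed-radius fit of the foot disc (r 25 mm); top: outline on its upper rim, trimmed where the bulb overhangs"
    x,y,w,h=(170,165,90,80) if n=="top" else (295,200,90,50)
    hsv=cv2.cvtColor(im[y:y+h,x:x+w],cv2.COLOR_BGR2HSV)
    m=cv2.inRange(hsv,(5,75,30),(28,255,255))
    # only inside the table face
    t=np.zeros_like(m); cv2.fillPoly(t,[np.int32(np.round(proj(n,circ(C,.082,.09))-[x,y]))],255)
    if n=="scene": t[:]=cv2.dilate(t,np.ones((3,3))) 
    m=cv2.morphologyEx(m&t,cv2.MORPH_OPEN,np.ones((3,3)))
    c=max(cv2.findContours(m,0,cv2.CHAIN_APPROX_NONE)[0],key=cv2.contourArea).reshape(-1,2)+[x,y]
    c=c.astype(float)
    z=.1 if n=="top" else .0975
    P=onplane(n,c,z)[:,:2]
    cen=P.mean(0); v=cam(n)[2][:2]-cen; v/=np.linalg.norm(v)
    K,d,cc,M=cam(n); px=np.linalg.norm(cc-np.r_[cen,z])/K[0,0]
    for i in range(15):   # keep the half facing the camera, clear of bulb
        k=(P-cen)@v>(-.002 if n=="top" else -.002)
        f=least_squares(lambda q:np.linalg.norm(P[k]-q,axis=1)-(.025-px/2),cen,loss="soft_l1",f_scale=.001)
        cen=f.x
    return cen,np.sqrt(np.mean(f.fun**2)),k.sum(),c
E
python3 - <<'E'
from h import *
for n in("top","scene"):
    im=cv2.imread(f"pics/{n}0.png"); r=foot(n,im); print(n,r[:3],r[0]-C,np.linalg.norm(r[0]-C))
    for z,rr in((.09,.085),(.09,.032),(.1,.025)):
        q=proj(n,circ(C if rr!=.025 else r[0],rr,z)); print(z,rr,q.mean(0).round(1))
M=R.from_rotvec(read_state()["tcp_rot"]).as_matrix(); print(M.round(3))
# rings in scene view: dark pixels ring check, ellipse of the innermost ring overlay
b=cv2.imread("pics/scene0.png");a=cv2.imread("pics/top0.png")
o=[]
for n,im,(x,y) in(("top",a,(170,165)),("scene",b,(295,190))):
    A=cv2.resize(im[y:y+80,x:x+90],None,fx=5,fy=5,interpolation=cv2.INTER_CUBIC); f=foot(n,im)[0]
    for cc,rr,z,col in((C,.085,.09,(0,0,255)),(C,.032,.09,(0,0,255)),(f,.025,.0985,(0,255,0))):
        cv2.polylines(A,[np.int32((proj(n,circ(cc,rr,z))-[x,y]+.5)*5)],True,col,1)
    o.append(A)
cv2.imwrite("pics/ov.png",np.vstack(o)[:, :]) if 0 else cv2.imwrite("pics/ov.png",cv2.resize(np.hstack(o),(800,356)))
E
```

```text
top (array([0.53002654, 0.16111973]), np.float64(0.000793436637862165), np.int64(27)) [0.00912654 0.03461973] 0.03580251130406785
0.09 0.085 [214.  205.1]
0.09 0.032 [214.1 204.9]
0.1 0.025 [199.8 200.2]
scene (array([0.52532113, 0.16099697]), np.float64(0.0011612061815929882), np.int64(21)) [0.00442113 0.03449697] 0.034779121577337035
0.09 0.085 [336.5 225.2]
0.09 0.032 [336.5 224.8]
0.1 0.025 [347.7 227.3]
[[ 0.944  0.33  -0.   ]
 [ 0.33  -0.944  0.001]
 [-0.    -0.001 -1.   ]]
```

View pics/ov.png

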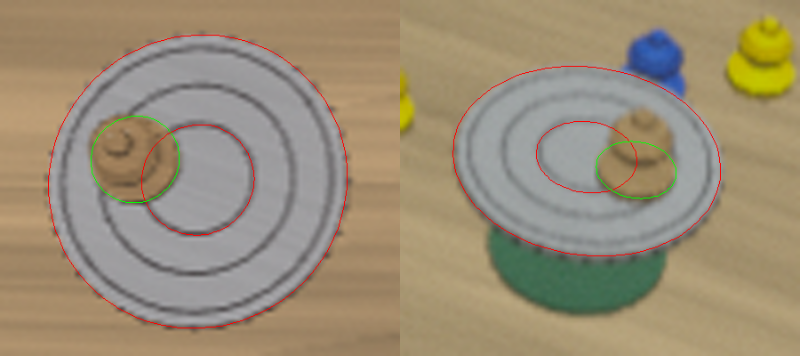

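Overlays match: the disc edge and inner ring fit both views. The finial foot is at about (0.529, 0.161), 36 mm from the axis. The two views differ by 4.7 mm in x, and I trust the top view more. I'll push with two fingertips 30 mm apart, so the foot sits in the gap and self-centres, travelling along (-0.24,-0.97).

{"name": "send_rows", "arguments": {
  "series": [
    [0.03, 0.02, 0.037, 0, 0, 0, 4],
    [0.03, 0.045, 0.083, 0, 0, 0, 8],
    [0.03, 0.07, 0.129, 0, 0, 0, 12],
    [0.03, 0.095, 0.175, 0, 0, 0, 17],
    [0.03, 0.12, 0.221, 0, 0, 0, 22],
    [0.03, 0.146, 0.267, 0, 0, 0, 27],
    [0.03, 0.172, 0.313, 0, 0, 0, 32],
    [0.03, 0.2, 0.36, 0, 0, 0, 36],
    [0.03, 0.225, 0.405, 0, 0, 0, 40],
    [0.03, 0.25, 0.45, 0, 0, 0, 44]
  ]
}}

```text
time: 1.35
tcp_pos: [0.4156, -0.0199, 0.2308]
tcp_rot: [-2.672, -1.652, 0.001]
ft_force: [0.4, -0.9, 0.4]
finger_gap: 0.0304
```

{"name": "send_rows", "arguments": {
  "series": [
    [0.03, 0.02, 0.04, 0, 0, 0, 2],
    [0.03, 0.045, 0.085, 0, 0, 0, 4],
    [0.03, 0.07, 0.13, 0, 0, 0, 6],
    [0.03, 0.09, 0.165, 0, 0, 0, 8],
    [0.03, 0.1, 0.19, 0, 0, 0, 10],
    [0.03, 0.1, 0.19, 0, 0, 0, 10],
    [0.03, 0.1, 0.19, 0, 0, 0, 10]
  ]
}}

```text
time: 2.22
tcp_pos: [0.5152, 0.1696, 0.2306]
tcp_rot: [-2.518, -1.877, 0.002]
ft_force: [0.3, -0.1, -0.5]
finger_gap: 0.0299
```

```bash
python3 - <<'E'
from h import *
s=read_state(); p=s["tcp_pos"];M=R.from_rotvec(s["tcp_rot"]).as_matrix()
print(s["time"],p,s["finger_gap"],np.degrees(np.arctan2(M[1,0],M[0,0])),M[:,2],s["ft_force"])
E
```

```text
2.225 [0.51523036 0.16960558 0.23057003] 0.029873254535646484 73.41718767119445 [-1.58887992e-03 -2.14523650e-04 -9.99998715e-01] [ 0.25298229 -0.13702893 -0.49361067]
```

{"name": "send_rows", "arguments": {
  "series": [
    [0.03, 0.015, 0.022, 0, 0, 0, 2],
    [0.03, 0.026, 0.039, 0, 0, 0, 2.8],
    [0.03, 0.026, 0.039, 0, 0, 0, 2.8],
    [0.03, 0.026, 0.039, -0.04, 0, 0, 2.8],
    [0.03, 0.026, 0.039, -0.08, 0, 0, 2.8],
    [0.03, 0.026, 0.039, -0.105, 0, 0, 2.8],
    [0.03, 0.026, 0.039, -0.115, 0, 0, 2.8],
    [0.03, 0.026, 0.039, -0.115, 0, 0, 2.8]
  ]
}}

```text
time: 3.22
tcp_pos: [0.541, 0.208, 0.1159]
tcp_rot: [-2.472, -1.937, 0.003]
ft_force: [-0.2, 0.4, 0.5]
finger_gap: 0.0302
```

```bash
python3 - <<'E'
from h import *
s=read_state(); p=s["tcp_pos"];M=R.from_rotvec(s["tcp_rot"]).as_matrix()
print(s["time"],p,s["finger_gap"],np.degrees(np.arctan2(M[1,0],M[0,0])),M[:,2],s["ft_force"])
b=get_image("scene");a=get_image("top")
print(foot("scene",b)[:2])
tp=lambda n:proj(n,[p+M[:,1]*.015*k+M[:,0]*.011*j for k in(-1,1) for j in(-1,1)])
o=[]
for n,im,(x,y) in(("top",a,(150,140)),("scene",b,(290,150))):
    A=cv2.resize(im[y:y+120,x:x+110],None,fx=3.6,fy=3.6,interpolation=cv2.INTER_CUBIC)
    for q in tp(n): cv2.circle(A,np.int32((q-[x,y]+.5)*3.6).tolist(),2,(0,0,255),-1)
    o.append(A)
cv2.imwrite("pics/c.png",np.hstack(o))
E
```

```text
3.225 [0.54104449 0.20796386 0.11589335] 0.030215480156294123 76.16814092476974 [-1.73232753e-03 -4.20197642e-04 -9.99998411e-01] [-0.20714457  0.39140434  0.48500362]
(array([0.52541613, 0.16163798]), np.float64(0.000997826401932893))
```

View pics/c.png

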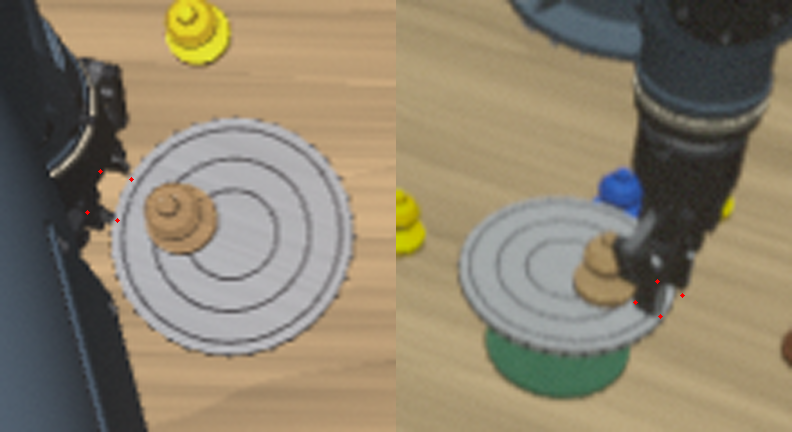

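Left panel (top view): the tips are at the left rim, just short of the finial. Right panel (scene): the finial is upright and the tips match my projected points. Next I lower the hand and push slowly.

{"name": "send_rows", "arguments": {
  "series": [
    [0.03, 0, 0, -0.01, 0, 0, 0],
    [0.03, 0, 0, -0.0185, 0, 0, 0],
    [0.03, 0, 0, -0.0198, 0, 0, 0],
    [0.03, -0.0005, -0.002, -0.0198, 0, 0, 0],
    [0.03, -0.001, -0.004, -0.0198, 0, 0, 0],
    [0.03, -0.0015, -0.006, -0.0198, 0, 0, 0],
    [0.03, -0.002, -0.008, -0.0198, 0, 0, 0],
    [0.03, -0.0024, -0.0098, -0.0198, 0, 0, 0],
    [0.03, -0.0029, -0.0116, -0.0198, 0, 0, 0],
    [0.03, -0.0029, -0.0116, -0.0198, 0, 0, 0]
  ]
}}

```text
time: 4.58
tcp_pos: [0.5388, 0.1968, 0.097]
tcp_rot: [-2.472, -1.938, -0.0]
ft_force: [-0.6, -0.1, -0.4]
finger_gap: 0.0301
```

{"name": "send_rows", "arguments": {
  "series": [
    [0.03, -0.0004, -0.0015, 0, 0, 0, 0],
    [0.03, -0.0008, -0.003, 0, 0, 0, 0],
    [0.03, -0.0012, -0.0045, 0, 0, 0, 0],
    [0.03, -0.0015, -0.006, 0, 0, 0, 0],
    [0.03, -0.0019, -0.0075, 0, 0, 0, 0],
    [0.03, -0.0023, -0.009, 0, 0, 0, 0],
    [0.03, -0.0027, -0.0105, 0, 0, 0, 0],
    [0.03, -0.003, -0.012, 0, 0, 0, 0],
    [0.03, -0.003, -0.012, 0, 0, 0, 0]
  ]
}}

```text
time: 5.7
tcp_pos: [0.5358, 0.1847, 0.097]
tcp_rot: [-2.472, -1.938, -0.0]
ft_force: [-0.6, 0.7, 0.0]
finger_gap: 0.03
```

```bash
cat > look.py <<'E'
from h import *
import sys
s=read_state(); p=s["tcp_pos"]
b=get_image("scene");a=get_image("top")
print(s["time"],p,s["ft_force"])
o=[]
for n,im,(x,y) in(("top",a,(160,155)),("scene",b,(290,170))):
    A=cv2.resize(im[y:y+100,x:x+100],None,fx=4,fy=4,interpolation=cv2.INTER_CUBIC)
    f=foot(n,im); print(n,f[:3],f[0]-C)
    cv2.polylines(A,[np.int32((proj(n,circ(f[0],.025,.0985))-[x,y]+.5)*4)],True,(0,255,0),1)
    o.append(A)
cv2.imwrite(sys.argv[1],np.hstack(o))
E
python3 look.py pics/d.png
```

```text
5.7 [0.53579687 0.18468357 0.09704019] [-0.58869438  0.67926832  0.03842458]
top (array([0.5306921 , 0.15592232]), np.float64(0.0008306440589040908), np.int64(27)) [0.0097921  0.02942232]
scene (array([0.52404619, 0.15541832]), np.float64(0.008280892912129315), np.int64(23)) [0.00314619 0.02891832]
```

View pics/d.png

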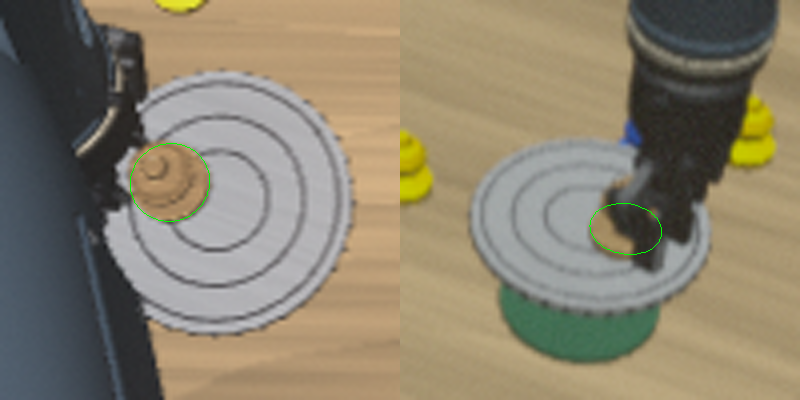

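The finial has moved about 5 mm inward and stands upright, seated between the tips (TCP to finial ≈29 mm). I'll keep pushing.

{"name": "send_rows", "arguments": {
  "series": [
    [0.03, -0.0003, -0.0012, 0, 0, 0, 0],
    [0.03, -0.0007, -0.0025, 0, 0, 0, 0],
    [0.03, -0.001, -0.0038, 0, 0, 0, 0],
    [0.03, -0.0013, -0.005, 0, 0, 0, 0],
    [0.03, -0.0017, -0.0063, 0, 0, 0, 0],
    [0.03, -0.002, -0.0076, 0, 0, 0, 0],
    [0.03, -0.0024, -0.0089, 0, 0, 0, 0],
    [0.03, -0.0027, -0.0102, 0, 0, 0, 0],
    [0.03, -0.003, -0.0115, 0, 0, 0, 0],
    [0.03, -0.0032, -0.0122, 0, 0, 0, 0]
  ]
}}

```text
time: 7.05
tcp_pos: [0.5327, 0.1725, 0.097]
tcp_rot: [-2.472, -1.938, -0.0]
ft_force: [1.0, 0.6, 0.3]
finger_gap: 0.0297
```

{"name": "send_rows", "arguments": {
  "series": [
    [0.03, -0.0003, -0.0012, 0, 0, 0, 0],
    [0.03, -0.0007, -0.0025, 0, 0, 0, 0],
    [0.03, -0.001, -0.0038, 0, 0, 0, 0],
    [0.03, -0.0013, -0.005, 0, 0, 0, 0],
    [0.03, -0.0017, -0.0063, 0, 0, 0, 0],
    [0.03, -0.002, -0.0076, 0, 0, 0, 0],
    [0.03, -0.0024, -0.0089, 0, 0, 0, 0],
    [0.03, -0.0027, -0.0102, 0, 0, 0, 0],
    [0.03, -0.0029, -0.011, 0, 0, 0, 0],
    [0.03, -0.0029, -0.011, 0, 0, 0, 0]
  ]
}}

```text
time: 8.3
tcp_pos: [0.5297, 0.1614, 0.0971]
tcp_rot: [-2.472, -1.938, -0.0]
ft_force: [0.5, 0.8, -0.3]
finger_gap: 0.03
```

```bash
python3 look.py pics/e.png
```

```text
8.3 [0.52972745 0.16141132 0.09705689] [ 0.53204847  0.76098717 -0.31263596]
top (array([0.52434656, 0.13264374]), np.float64(0.0008174178034032896), np.int64(28)) [0.00344656 0.00614374]
scene (array([0.51859843, 0.13158846]), np.float64(0.007749900852383763), np.int64(22)) [-0.00230157  0.00508846]
```

View pics/e.png

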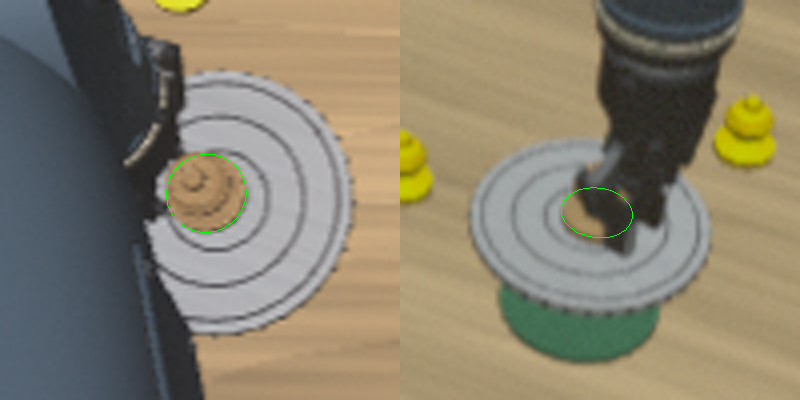

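Top view: the residual is (3.4, 6.1) mm and the finial is still upright. One more push of about 6.3 mm, then I back off straight along the approach line.

{"name": "send_rows", "arguments": {
  "series": [
    [0.03, -0.0004, -0.001, 0, 0, 0, 0],
    [0.03, -0.0008, -0.002, 0, 0, 0, 0],
    [0.03, -0.0012, -0.003, 0, 0, 0, 0],
    [0.03, -0.0015, -0.004, 0, 0, 0, 0],
    [0.03, -0.0018, -0.005, 0, 0, 0, 0],
    [0.03, -0.002, -0.006, 0, 0, 0, 0],
    [0.03, -0.002, -0.006, 0, 0, 0, 0],
    [0.03, -0.001, -0.003, 0, 0, 0, 0],
    [0.03, 0.001, 0.006, 0, 0, 0, 0],
    [0.03, 0.004, 0.02, 0, 0, 0, 0]
  ]
}}

```text
time: 9.65
tcp_pos: [0.534, 0.1822, 0.0971]
tcp_rot: [-2.473, -1.938, -0.0]
ft_force: [0.8, 0.6, -0.1]
finger_gap: 0.0297
```

{"name": "send_rows", "arguments": {
  "series": [
    [0.03, 0.005, 0.02, 0, 0, 0, 0],
    [0.03, 0.01, 0.04, 0, 0, 0, 0],
    [0.03, 0.014, 0.06, 0, 0, 0, 0],
    [0.03, 0.014, 0.06, 0.03, 0, 0, 0],
    [0.03, 0.014, 0.06, 0.06, 0, 0, 0],
    [0.03, 0.014, 0.06, 0.06, 0, 0, 0]
  ]
}}

```text
time: 10.4
tcp_pos: [0.5492, 0.2437, 0.1592]
tcp_rot: [2.472, 1.938, 0.006]
ft_force: [0.1, 0.1, -0.4]
finger_gap: 0.03
```

```bash
python3 look.py pics/f.png; python3 - <<'E'
from h import *
# scene-view table centre from its inner/outer rings: fit disc edge by bright low-saturation pixels
a=get_image("top"); hsv=cv2.cvtColor(a,cv2.COLOR_BGR2HSV)
E
```

```text
10.4 [0.54919414 0.24372359 0.15922069] [ 0.0675814   0.09759771 -0.37880367]
top (array([0.52228303, 0.12620557]), np.float64(0.0007212464399379161), np.int64(28)) [ 0.00138303 -0.00029443]
scene (array([0.51807196, 0.12632399]), np.float64(0.0009612700750919438), np.int64(22)) [-0.00282804 -0.00017601]
```

View pics/f.png

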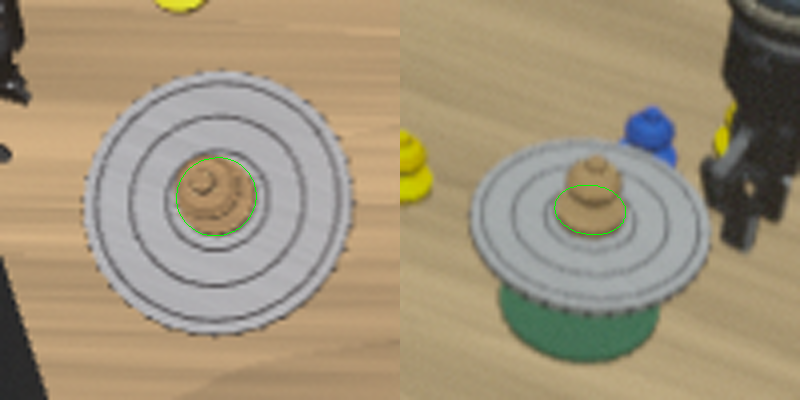

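The foot lies inside the smallest ring in both views, with even gaps left and right (top: ring 166–270, foot 177–257). The finial is upright and the hand is clear, so I'm handing in.

```bash
python3 - <<'E'
from h import *
t0=cv2.imread("pics/top0.png");a=get_image("top")
d=cv2.absdiff(a,t0).max(2)
for nm,(x,y) in dict(fa=(376,180),fb=(146,239),tin=(381,229),jar=(147,166),brush=(290,145),block=(126,285),mallet=(430,270)).items(): print(nm,np.median(d[y-14:y+14,x-14:x+14]),np.percentile(d[y-14:y+14,x-14:x+14],95))
print(foot("top",a)[0]-C, read_state()["ft_force"])
print(sign_off())
E
```

```text
fa 18.0 23.0
fb 92.0 126.0
tin 20.0 22.0
jar 99.0 130.0
brush 19.0 22.0
block 63.5 81.0
mallet 20.0 22.0
[ 0.00130754 -0.00018245] [-0.25827515  0.28479146  0.62781199]
the job is handed in; nothing more can be done
None
```

I nudged the pale finial about 36 mm to the middle of the turntable and handed the job in at about 10.5 s. Two slightly parted fingertips pushed low on its foot in slow strokes. I then backed the hand off along its approach line and raised it clear.

- **Position:** in the last top view the foot centre is 1.3 mm from the turntable axis, against a limit of 7 mm. The scene camera gives about 2.8 mm on the opposite side in x. The two views disagreed by 4–5 mm in x throughout, but both put the foot inside the smallest ring.
- **Upright:** it looks upright in both views, but I did not measure its tilt.
- **Forces:** the wrist force stayed at sensor-noise level, about 1 N or less.
- **Bystanders:** comparing first and last pictures, one stained finial, the tin, the brush and the mallet show only a uniform brightness change. For the other stained finial, the jar and the sanding block the check was inconclusive. The arm was probably blocking the top camera there. The lowered hand stayed above 95 mm, and they are at most 60 mm tall.

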